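# Daily gap check of the sprung tweezers

### The job

Do the daily tweezer check at the desk's yellow-fronted checker: first press the black treadle right down to its stop with the gripper and let it spring back up, which wakes the checker. Then lift the big sprung tweezers off their rest by the blue grips, squeeze them until the red pointer stands in the green band of their scale (16 mm between the tips; never let the tips close together), and hold them level and steady with the tips a few centimetres above the round white reading plate: the program finishes while still holding them there at that gap. Leave the other things on the desk where they are.

Things in the scene. Friction and masses are not known exactly. Their poses are not given: they have to be found in the camera images.
- treadle_base: Yellow base plate, 130 x 84 x 10 mm, fixed to the desk, carrying the black treadle. Origin: centre of its underside; x points along the treadle from its free end to its hinge, z up. The hinge axis lies along y at x = +48 mm, z = 28 mm. Two grey hinge cheeks, 35 mm high, stand beside the hinge.
- treadle (a joint): Angle of the black ribbed treadle plate (100 mm long from the hinge, 60 mm wide, 6 mm thick) about its hinge, rad: 0 = up, free end raised 0.30 rad; 0.30 = down on its stop, plate level with its top face 31 mm above the desk. A spring resists it: at 80 mm from the hinge about 3 N at the top and 10 N at the stop; let go, it springs back to 0.
- treadle_press (a point): Point to press: on the treadle's top face, midway across, 80 mm from the hinge (20 mm from the free end); about 55 mm above the desk when up, 31 mm at the stop.
- rest: Tweezers rest fixed to the desk: grey base plate 6 mm high with two black crossbars (12 mm thick, 64 mm wide, tops 32 mm above the desk) centred at x = -69 and x = +34 mm of its frame. Between them (91 mm) nothing is higher than 6 mm. Origin: desk level, under the tweezers' grips as they lie at the start; x along the tweezers towards the tips, z up.
- tweezers: Steel tweezers, 190 mm long, 12 mm high, about 70 g, lying loose across the rest's bars, blades side by side, opening sideways. Origin: on the centre line between the blue grips, at the blades' underside (32 mm above the desk on the rest); x towards the tips, y towards the left blade, z up. Pivots at x = -100 mm, tips at x = +75 mm. Centre of mass about 9 mm from the origin towards the heel.
- grip_mid (a point): Midway between the two blue grips (28 mm long, 12 mm high), 6 mm above the tweezers' origin. Width over the grips' outsides: 33 mm open, 22 mm at the marked 16 mm tip gap; the tip gap changes 1.75 mm per mm of this width. Both blades move equally. The spring pushes back with about 1.8 N on each grip at first, 7 N at the marked gap.
- scale (a point): Centre of the green band on the white strip (45 x 10 mm) that is fixed on top of the left blade near its tip and crosses over the right blade. The right blade carries a red pointer beside the strip, on the tip side: pointer inside the green band = tip gap 12 to 20 mm.
- blade_left (a joint): Angle by which the left blade is squeezed, rad: 0 = sprung open (tip gap 36 mm), 0.057 = marked gap of 16 mm (0.046 = 20 mm, 0.069 = 12 mm), 0.100 = tips nearly touching. The right blade turns equally.
- tip_left (a point): Inner face of the left blade's tip, at mid-height; the tip gap is its distance from tip_right.
- tip_right (a point): Inner face of the right blade's tip, at mid-height.
- tip_mid (a point): Point of the tweezers midway between the tips, at mid-height: 75 mm ahead of the tweezers' origin and 6 mm above it.
- reading_plate: Round white plate of 90 mm diameter on a grey foot of 100 mm diameter, with a small black dot in the middle, fixed to the desk; top 12 mm above the desk. Origin: centre of its underside.
- stapler: Blue and black stapler, 110 x 30 x 40 mm; bystander. Origin: centre of its underside.
- calculator: White desk calculator, 125 x 80 x 16 mm; bystander. Origin: centre of its underside.
- usb_stick: White memory stick, 52 x 18 x 9 mm; bystander. Origin: centre of its underside.
- eraser: White eraser in a blue sleeve, 45 x 22 x 13 mm; bystander. Origin: centre of its underside.
- tea_bottle: Amber tea bottle, 66 mm wide, 200 mm tall; bystander. Origin: centre of its underside.
- gel_bottle: Clear hand-gel bottle with a blue label, 60 mm wide, 150 mm tall; bystander. Origin: centre of its underside.
- mug: Blue mug, 80 mm wide, 85 mm tall; bystander. Origin: centre of its underside.
Mind the look-alikes: they are no part of the job. Of the things that look like the tweezers, the largest one is meant.

How it is judged (in metres and radians):
On the way, in this order (a step that is already met when the one before it is completed fails the run):
1. the treadle is pressed down to its stop (value of joint treadle above 0.275 rad), for 0.2 s.
2. the treadle has sprung back up and the tweezers are lifted clear of the rest by the gripper (value of joint treadle below 0.05 rad and height (world z) of tweezers above 0.045 m and contact force between tweezers and the fingers above 0.5 N and contact force between tweezers and rest below 0.05 N), for 0.2 s.
At the end, for the whole second after the job is handed in: Treadle up again; gripper still holds the tweezers at rest (under 20 mm/s, 0.02 rad/s), touching neither rest nor plate, level within 0.3 rad, tips 12 to 20 mm apart, their midpoint within 45 mm of the plate's centre and 27 to 140 mm above the desk (distance between tip_left and tip_right between 0.012 and 0.02 m and velocity of joint blade_left between -0.02 and 0.02 rad/s and linear speed of tweezers below 0.02 m/s and angle between tweezers's own z axis and vertical below 0.3 rad and horizontal distance between tip_mid and reading_plate below 0.045 m and height (world z) of tip_mid between 0.027 and 0.14 m and contact force between tweezers and the fingers above 1 N and contact force between tweezers and rest below 0.05 N and contact force between tweezers and reading_plate below 0.05 N and value of joint treadle below 0.05 rad); the arm keeps its last pose, push and grip.
It fails at once if the tips are squeezed closer than 5 mm (distance between tip_left and tip_right below 0.005 m).
It fails at once if a bystander is disturbed (moved more than 25 mm) (distance of any of stapler, calculator, usb_stick, eraser, tea_bottle, gel_bottle, mug from where it was at the start of the episode above 0.025 m).
It also fails if it takes over 64 s, if anything falls off the work surface, if the arm or the gripper's body presses on something with over 40 N, if the wrist force passes 120 N, or if a joint passes its speed limit or range.

### The arm

A 6-joint arm with a two-finger parallel gripper is mounted at the origin on the work surface. World frame = base frame: x ahead of the robot, y to its left, z up, the work surface at z = 0. Lengths are in mm, angles in rad, forces in N, time in s.
With the tool pointing down it reaches from about 325 to 900 mm from the base axis. Payload 6.1 kg.
Tool frame: the origin (TCP) lies at the centre of the arm's flange, where the gripper is bolted on; the fingertips stand 173 mm ahead of it and the grasp point (between the pads) lies 155 mm ahead of it (bot.nose_length is the distance from the TCP to the fingertips, in mm); z points along the fingers, y is the line along which they close (so a half turn about z gives the same grasp; the last joint's range is limited). The gripper opens to 85 mm and grips with 20 to 120 N. Pads are 22 mm wide; open, the fingers measure 114 mm over their backs; the gripper's body (76 mm by 85 mm) begins 54 mm behind the grasp point. The pads swing forward as they close: fully open they stand 13 mm farther back than shut.
Start: joints at [-1.471, 0.22, 1.526, -0, 1.395, -0.126], TCP at [139.922, -609.13, 404.7] pointing down, gripper open.
Joint ranges: [-2.98, 2.98], [-0.91, 2.08], [0.09, 2.57], [-1.24, 4.39], [0.2, 2.65], [-2.68, 2.68]. Speed limits (rad/s): [2.57, 2.57, 3.01, 3.14, 3.14, 3.14].

### API

Orientations are given as a rotation vector (axis times angle).
In Python, from rig import readout, imaging, bot gives the robot as it stands. The module is installed in compiled form; this text tells all that it offers.
- The arm moves only by the tool jog_arm, never from a script. Its argument "deltas" is a list of rows, each a list of 2 entries, a list of its own where there are three numbers: the shift along the tool's x, y, z in m, then the turn about the tool's z in rad. In form: [[[dx, dy, dz], roll], ...]. A call has 1 to 12 rows; each row shifts and turns the commanded pose from where the row before left it, along the tool's axes as they then stand; what a row does not reach is not made up. A row lasts 1/8 s, in which the tool goes at most 62.5 mm and 10.7 degrees, less where a joint would pass 70% of its speed; a pose out of reach is approached as far as the arm can. A call is refused whole if a number of a shift passes 0.0625 or a number of a turn 0.188, either way. A call with a gripper value outside its range is refused whole. "fingers" is the opening, from -1 (shut) to 1 (fully open), set as the call begins (left out, the last holds). The fingers move at their own pace and stop on an object; "force" is the grip in N (left out, the last holds). Time passes only in rows, so rows that do not move let the fingers close. It gives the time, the measured TCP pose, the force, the opening and the grip force at its end, in the units of the state.
- readout.get_obs(): the state, without advancing time (a new reading comes with each control period).
- imaging.get_image(name): name is "scene" or "top" or "wrist"; returns (picture, depth): 480x640x3 uint8, blue, green, red; 480x640 float32, mm along the optical axis (not along the pixel's ray), 0 where there is no reading.
- imaging.camera_params(name): a dict with "fx", "fy", "cx", "cy" (pixels), "rvec" (rotation vector, rad) and "tvec" (3), from world to camera coordinates, as OpenCV has them. Camera axes: x right, y down, z forward; pixel columns grow to the right and rows downward; lengths in mm; the calibration is good to about 2 mm. A picture is of the moment at which its call begins: read the wrist's pose just before it. camera_params takes no time and is no camera call; for the wrist camera it gives the pose at the moment of the call.
- bot.job_done(): hands the job in; it is judged then, once.
The state is a dict: "clock": time; "joint_pos": joint angles; "qd": joint speeds; "joint_torque": joint torques, N m; "position": TCP position; "tcp_rot": TCP orientation; "ft_force": force on the tool from outside, world axes, zero at the start; "torque": the same for the moment, N m; "width": finger opening in mm; "grasp_force": force on a finger pad.
Only numpy, scipy, OpenCV 4.12 (cv2) and the standard library are available. Lean on these libraries where they do the work, as an engineer would, in place of code of your own. Each camera call takes 0.05 s, during which the arm holds its last target. There are 200 camera calls.

## Working session

There is one attempt and no reset: what is moved stays moved. The work goes in short steps, Python scripts to look and compute and a tool call to move; the robot and the scene stay as the last step left them, time stands still between calls to the robot, and variables do not carry over. Pictures are saved under pics/ and viewed, at most 10 in all, crops included, and the job is handed in when it is done.

Besides the shell and the picture viewer there is one more tool, called after "Call:" as name(argument=value, ...) on one line, values as JSON. jog_arm: Moves the arm, as the interface text tells. Its arguments: {"type":"object","properties":{"deltas":{"type":"array","items":{"type":"array"}},"fingers":{"type":"number"},"force":{"type":"number"}},"required":["deltas"]}

```bash
mkdir -p pics
cat > h.py <<'E'
import numpy as np, cv2
from rig import readout, imaging, bot
def grab(n):
    p=imaging.camera_params(n); im,d=imaging.get_image(n); return im,d,p
def pts(p,uv,z):
    R=cv2.Rodrigues(np.array(p["rvec"],float))[0]; t=np.array(p["tvec"],float).ravel()
    C=-R.T@t; out=[]
    for u,v in np.atleast_2d(uv):
        r=R.T@np.array([(u-p["cx"])/p["fx"],(v-p["cy"])/p["fy"],1]); out.append(C+r*(z-C[2])/r[2])
    return np.array(out)
def dpt(p,d,u,v):
    R=cv2.Rodrigues(np.array(p["rvec"],float))[0]; t=np.array(p["tvec"],float).ravel()
    z=float(d[int(v),int(u)]); return R.T@(z*np.array([(u-p["cx"])/p["fx"],(v-p["cy"])/p["fy"],1])-t)
E
python3 - <<'E'
from h import *
for n in("top","scene"):
    im,d,p=grab(n); cv2.imwrite(f"pics/{n}1.png",im); np.save(f"{n}_d.npy",d); print(n,p)
print(readout.get_obs())
E
```

```text
top {'fx': 448.2243547489637, 'fy': 448.2243547489637, 'cx': 313.4796850310476, 'cy': 234.66345070968012, 'rvec': array([ 2.13639111, -2.14696667,  0.18732829]), 'tvec': array([ -38.15899816,  533.62712132, 1159.41545398])}
scene {'fx': 613.0548049810154, 'fy': 613.0548049810154, 'cx': 306.5801780879434, 'cy': 232.92784080635332, 'rvec': array([ 1.64383557,  1.91644483, -0.76000196]), 'tvec': array([  87.783904  , -313.45394054, 1963.42515759])}
{'clock': 0.1, 'joint_pos': array([-1.47109975e+00,  2.21149547e-01,  1.52754446e+00,  1.91339833e-05,
        1.39470642e+00, -1.26103508e-01]), 'qd': array([-0.00183618, -0.00077574, -0.0027992 ,  0.00075198, -0.00090573,
       -0.00016215]), 'joint_torque': array([ 5.76252951e-04, -4.98243284e+01, -3.90549088e+01, -1.83517404e-04,
        5.73518933e-03,  1.81259099e-05]), 'position': array([ 139.90017364, -608.87720891,  403.68166989]), 'tcp_rot': array([-3.11979662e+00, -3.53724050e-01, -6.70369635e-05]), 'ft_force': array([-0.28786568,  0.72798486,  1.30282421]), 'torque': array([-0.00681086,  0.00749871, -0.01584775]), 'grasp_force': 0.0, 'width': 85.5773393352264}
```

View pics/top1.png

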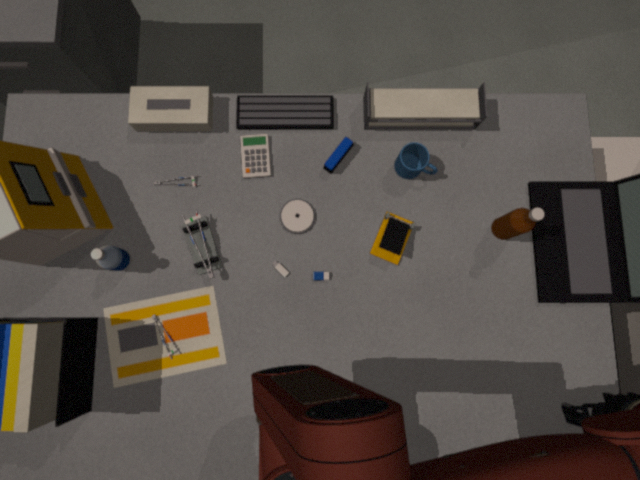

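View pics/scene1.png

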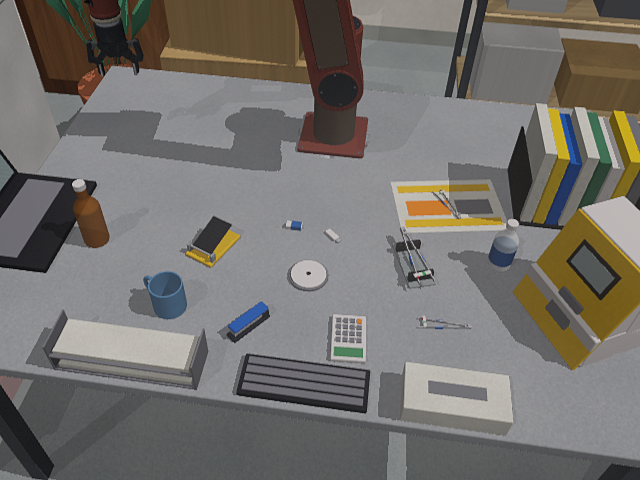

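Top view: the big tweezers lie on the rest at about (201,243) with the white scale at about (195,217). The treadle is at (392,238) and the reading plate at (297,216). Tweezers candidates are (201,243) on the rest, a small pair at (178,182), and a pair on the mat at (166,337). I choose the one on the rest, as it is largest, has a scale and is on two black bars, and I'll check it in a crop.

Run:
```python
from h import *
im=cv2.imread("pics/top1.png"); p=imaging.camera_params("top"); d=np.load("top_d.npy")
a=cv2.resize(im[200:290,160:240],None,fx=6,fy=6,interpolation=cv2.INTER_CUBIC)
b=cv2.resize(im[205:275,365:420],None,fx=5,fy=5,interpolation=cv2.INTER_CUBIC)
c=np.zeros((540,480+275,3),np.uint8); c[:,:480]=a; c[:350,480:]=b
cv2.imwrite("pics/crop1.png",np.clip(c*1.5,0,255).astype(np.uint8))
hsv=cv2.cvtColor(im,cv2.COLOR_BGR2HSV)
def comp(m,x0,y0,x1,y1):
    z=np.zeros_like(m); z[y0:y1,x0:x1]=m[y0:y1,x0:x1]
    return cv2.minAreaRect(cv2.findNonZero(z)), cv2.moments(z,True)
# treadle
ye=cv2.inRange(hsv,(15,120,80),(35,255,255)); bl=cv2.inRange(hsv,(0,0,0),(180,255,45))
r,m=comp(ye,365,205,420,275); c=cv2.boxPoints(r); q=pts(p,c,10); print("base",q.round(),q.mean(0).round(1))
r,m=comp(bl,365,205,415,270); c=cv2.boxPoints(r); print("treadle",c.round(),pts(p,c,45).round(),[dpt(p,d,u,v).round() for u,v in [(397,236),(392,245),(398,225),(403,222)]])
# plate
wh=cv2.inRange(hsv,(0,0,150),(180,60,255)); r,m=comp(wh,270,190,325,240); print("plate",r,pts(p,r[0],12).round(1))
# bars
r,m=comp(bl,175,205,225,232); print("bar1",r,pts(p,r[0],32).round(1)); r,m=comp(bl,180,245,225,275); print("bar2",r,pts(p,r[0],32).round(1))
```

```text
base [[ 486. -193.   10.]
 [ 606. -244.   10.]
 [ 573. -323.   10.]
 [ 454. -271.   10.]] [ 529.8 -257.6   10. ]
treadle [[378. 246.]
 [390. 217.]
 [410. 225.]
 [399. 254.]] [[ 502. -214.   45.]
 [ 581. -247.   45.]
 [ 558. -302.   45.]
 [ 480. -268.   45.]] [array([ 528., -264.,   49.]), array([ 503., -249.,   56.]), array([ 560., -271.,   36.]), array([ 570., -286.,   31.])]
plate ((296.7500305175781, 215.25001525878906), (29.698484420776367, 28.991374969482422), 45.0) [[593.4   4.9  12. ]]
bar1 ((195.28768920898438, 226.7671356201172), (6.554304122924805, 24.578641891479492), 69.44395446777344) [[558.4 279.4  32. ]]
bar2 ((206.51885986328125, 261.5660095214844), (6.318585395812988, 24.58753776550293), 74.05460357666016) [[463.5 245.9  32. ]]
```

View pics/crop1.png

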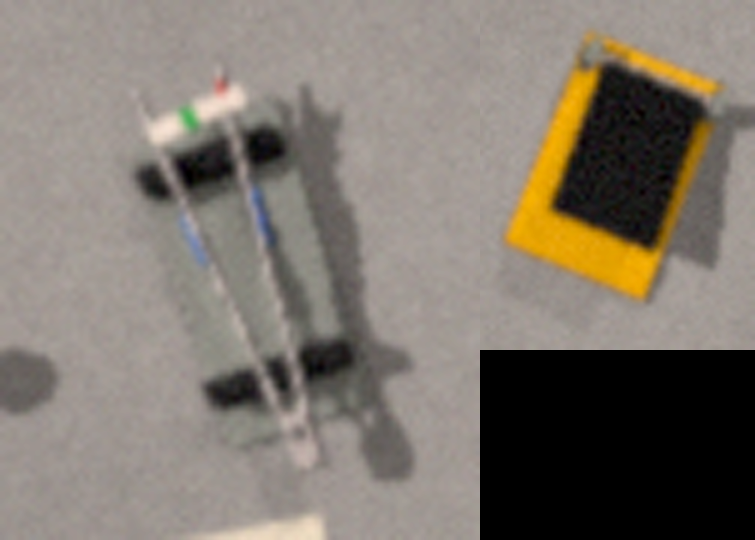

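The crop confirms the large tweezers: blue grips, green band and red pointer at the upper (far) end. The treadle's hinge is at its far (upper right) end, and the press point comes out at about (501,-245,55), which matches the depth reading there. Now I'll move above it.

Call:
jog_arm(deltas=[[[0.036, -0.0228, 0.012], 0], [[0.036, -0.0228, 0.012], 0], [[0.036, -0.0228, 0.012], 0], [[0.036, -0.0228, 0.012], 0], [[0.036, -0.0228, 0.012], 0], [[0.036, -0.0228, 0.012], 0], [[0.036, -0.0228, 0.012], 0], [[0.036, -0.0228, 0.012], 0], [[0.036, -0.0228, 0.012], 0], [[0.036, -0.0228, 0.012], 0], [[0.036, -0.0228, 0.012], 0], [[0.036, -0.0228, 0.012], 0]], fingers=-1, force=20)

```text
clock: 1.6
position: [500.4, -244.5, 260.0]
tcp_rot: [-3.121, -0.354, 0.001]
ft_force: [0.3, -0.3, 1.1]
width: 0.1
grasp_force: 0.0
```

Call:
jog_arm(deltas=[[[0, 0, 0.01], 0], [[0, 0, 0.01], 0], [[0, 0, 0.008], 0], [[0, 0, 0.006], 0], [[0, 0, 0.006], 0], [[0, 0, 0.005], 0], [[0, 0, 0.004], 0], [[0, 0, 0.003], 0], [[0, 0, 0.002], 0], [[0, 0, 0], 0]])

```text
clock: 2.85
position: [499.3, -246.0, 206.9]
tcp_rot: [-3.121, -0.354, 0.002]
ft_force: [-4.7, 0.2, 7.1]
width: 0.0
grasp_force: 3.7
```

Call:
jog_arm(deltas=[[[0, 0, 0.0015], 0], [[0, 0, 0.001], 0], [[0, 0, 0.001], 0], [[0, 0, 0], 0], [[0, 0, 0], 0]])

```text
clock: 3.48
position: [499.4, -246.0, 204.2]
tcp_rot: [-3.121, -0.354, 0.002]
ft_force: [-6.5, 2.0, 13.0]
width: -0.2
grasp_force: 6.5
```

Run:
```python
from h import *
im,d,p=grab("scene"); cv2.imwrite("pics/press.png",cv2.resize(im[200:280,170:260],None,fx=6,fy=6,interpolation=cv2.INTER_CUBIC))
```

Call:
jog_arm(deltas=[[[0, 0, 0.001], 0], [[0, 0, 0.001], 0], [[0, 0, 0], 0], [[0, 0, 0], 0], [[0, 0, 0], 0]])

```text
clock: 4.15
position: [499.5, -246.1, 203.8]
tcp_rot: [-3.121, -0.354, 0.003]
ft_force: [-12.2, 5.6, 25.9]
width: 0.4
grasp_force: 12.7
```

The stop is reached: the force doubled without further travel. Now I'll release the treadle and move over the tweezers.

Call:
jog_arm(deltas=[[[0, 0, -0.03], 0], [[0, 0, -0.05], 0], [[0, 0, -0.05], 0], [[0.0157, -0.055, -0.01], 0], [[0.0157, -0.055, 0], 0], [[0.0157, -0.055, 0], 0], [[0.0157, -0.055, 0], 0], [[0.0157, -0.055, 0], 0], [[0.0157, -0.055, 0], 0], [[0.0157, -0.055, 0], 0], [[0.0157, -0.055, 0], 0], [[0.0157, -0.055, 0], 0]], fingers=1)

```text
clock: 5.65
position: [526.5, 270.2, 341.0]
tcp_rot: [-3.121, -0.354, -0.001]
ft_force: [1.4, -0.6, 0.9]
width: 85.1
grasp_force: 0.0
```

Call:
jog_arm(deltas=[[[0, 0, 0], -0.113], [[0, 0, 0], 0], [[0, 0, 0], 0]])

```text
clock: 6.02
position: [526.7, 267.7, 340.9]
tcp_rot: [3.097, 0.525, -0.0]
ft_force: [0.1, -0.6, -0.6]
width: 85.1
grasp_force: 0.0
```

Run:
```python
from h import *
o=readout.get_obs(); print(o["position"],o["tcp_rot"],o["width"])
im,d,p=grab("wrist"); cv2.imwrite("pics/w1.png",im); np.save("w1d.npy",d); np.save("w1p.npy",p,allow_pickle=True); print(p)
t,_,_=grab("top"); cv2.imwrite("pics/t2.png",t)
```

```text
[526.65173094 267.73438618 340.90245574] [ 3.09730108e+00  5.25186172e-01 -4.28794987e-04] 85.06936241199818
{'fx': 344.77582035104825, 'fy': 344.77582035104825, 'cx': 318.08528345410963, 'cy': 242.52425431183548, 'rvec': array([-2.34859156,  1.66595727,  0.25862154]), 'tvec': array([ 77.87513588, 537.58369603, 495.55796003])}
```

View pics/w1.png

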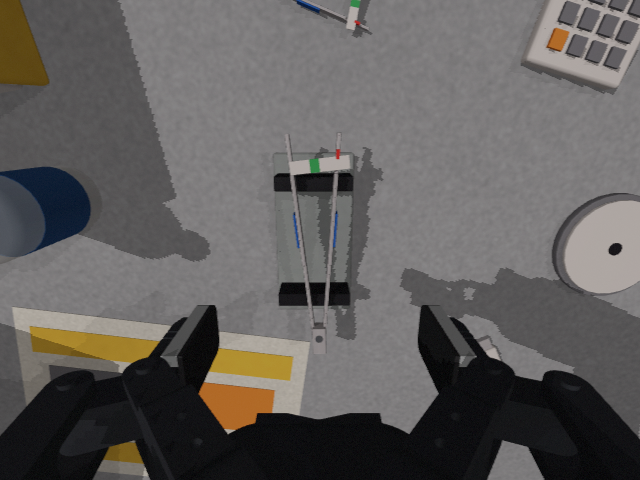

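The wrist view shows the big tweezers on the rest: blue grips at about (297,230) and (335,230), heel at (319,338), tips at (288,135) and (339,134), green band at (315,165), and the red pointer at (338,154).

Run:
```python
from h import *
im=cv2.imread("pics/w1.png"); p=np.load("w1p.npy",allow_pickle=True).item()
hsv=cv2.cvtColor(im,cv2.COLOR_BGR2HSV); m=cv2.inRange(hsv,(105,120,60),(130,255,255))
n,l,s,c=cv2.connectedComponentsWithStats(m[190:270,275:355]); g=[]
for i in range(1,n):
    if s[i,4]>20: g.append(c[i]+[275,190]); print(s[i],g[-1])
q=pts(p,g,42); print(q.round(1)); M=q.mean(0); print("mid",M)
h=pts(p,(319,338),42)[0]; t=pts(p,[(288,135),(339,134)],42); print("heel",h,"tips",t,t.mean(0))
b=pts(p,[(313.5,182),(314.5,294)],32);print("bars",b)
for a in(h,b[1]): print(np.arctan2(*(t.mean(0)-a)[[1,0]]))
print(np.arctan2(*(b[0]-b[1])[[1,0]]),np.linalg.norm(t.mean(0)-h),np.linalg.norm(t[0]-t[1]))
```

```text
[18 23  6 35 64] [295.65625  230.234375]
[58 22  5 35 70] [334.94285714 229.28571429]
[[523.1 284.8  42. ]
 [534.3 255.2  42. ]]
mid [528.67147855 270.00952893  42.        ]
heel [435.1217267  234.00407403  42.        ] tips [[590.74241214 312.97062723  42.        ]
 [603.88770959 277.56846725  42.        ]] [597.31506086 295.26954724  42.        ]
bars [[562.97203621 283.52634864  32.        ]
 [470.00200427 250.45290256  32.        ]]
0.3611629428335113
0.3384725578513968
0.3417819645442151 173.37859110566365 37.76389514371255
```

Call:
jog_arm(deltas=[[[0.002, -0.001, 0.02], -0.022], [[0, 0, 0.02], 0], [[0, 0, 0.02], 0], [[0, 0, 0.02], 0], [[0, 0, 0.02], 0], [[0, 0, 0.02], 0], [[0, 0, 0.015], 0], [[0, 0, 0.01], 0], [[0, 0, 0.004], 0], [[0, 0, 0], 0]], fingers=0.4, force=20)

```text
clock: 7.38
position: [528.3, 270.0, 192.4]
tcp_rot: [-3.091, -0.564, -0.001]
ft_force: [-0.5, -0.5, -0.2]
width: 59.6
grasp_force: 0.0
```

Call:
jog_arm(deltas=[[[0, 0, 0], 0], [[0, 0, 0], 0], [[0, 0, 0], 0], [[0, 0, 0], 0]], fingers=-0.15)

```text
clock: 7.88
position: [528.2, 269.9, 192.4]
tcp_rot: [-3.091, -0.564, -0.0]
ft_force: [-0.2, -0.2, 0.4]
width: 36.4
grasp_force: 0.0
```

Call:
jog_arm(deltas=[[[0, 0, 0], 0], [[0, 0, 0], 0], [[0, 0, 0], 0], [[0, 0, 0], 0]], fingers=-0.3)

```text
clock: 8.38
position: [528.4, 270.0, 192.7]
tcp_rot: [-3.09, -0.564, -0.001]
ft_force: [-0.8, -0.9, 5.6]
width: 29.7
grasp_force: 4.2
```

Call:
jog_arm(deltas=[[[0, 0, -0.001], 0], [[0, 0, -0.001], 0], [[0, 0, 0], 0], [[0, 0, 0], 0]], fingers=-0.4)

```text
clock: 8.88
position: [527.9, 269.8, 193.8]
tcp_rot: [3.09, 0.564, -0.001]
ft_force: [-0.4, -0.9, -0.6]
width: 25.5
grasp_force: 4.9
```

Call:
jog_arm(deltas=[[[0, 0, -0.002], 0], [[0, 0, -0.004], 0], [[0, 0, -0.004], 0], [[0, 0, 0], 0], [[0, 0, 0], 0]], fingers=-0.48)

```text
clock: 9.5
position: [528.1, 269.9, 204.3]
tcp_rot: [-3.091, -0.564, -0.0]
ft_force: [-0.3, 0.5, -0.1]
width: 22.6
grasp_force: 6.2
```

Call:
jog_arm(deltas=[[[0, 0, -0.005], 0], [[0, 0, -0.01], 0], [[0, 0, -0.012], 0], [[0, 0, -0.012], 0], [[0, 0, -0.012], 0], [[0, 0, -0.009], 0], [[0, 0, 0], 0], [[0, 0, 0], 0]], fingers=-0.49)

```text
clock: 10.5
position: [528.0, 269.8, 263.8]
tcp_rot: [3.091, 0.564, -0.001]
ft_force: [-0.3, 0.0, -0.6]
width: 21.9
grasp_force: 6.4
```

Run:
```python
from h import *
im,d,p=grab("wrist"); cv2.imwrite("pics/w2.png",im); np.save("w2p.npy",p,allow_pickle=True)
o=readout.get_obs(); print(o["position"],o["width"],o["grasp_force"],o["ft_force"])
```

```text
[527.87997994 269.79784903 263.59241205] 21.71366976807522 6.373453438282013 [-0.01590535 -0.31523291 -0.48812172]
```

View pics/w2.png

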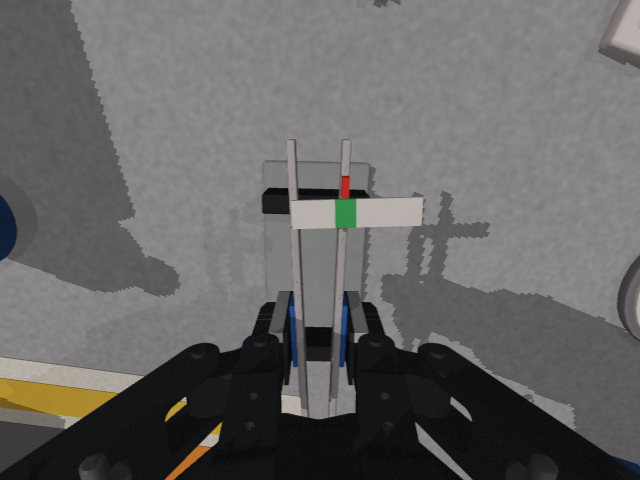

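The red pointer (346,187) stands at the middle of the green band (345,213), and the tweezers look level. Next I'll carry them to the plate.

Call:
jog_arm(deltas=[[[-0.004, 0.0104, 0], 0], [[-0.0082, 0.0208, 0], 0], [[-0.0103, 0.0261, 0], 0], [[-0.0103, 0.0261, 0], 0], [[-0.0103, 0.0261, 0], 0], [[-0.0103, 0.0261, 0], 0], [[-0.0103, 0.0261, 0], 0], [[-0.0103, 0.0261, 0], 0], [[-0.0103, 0.0261, 0], 0], [[-0.0103, 0.0261, 0], 0], [[-0.0082, 0.0208, 0], 0], [[-0.004, 0.0104, 0], 0]])

```text
clock: 12.05
position: [523.4, -23.6, 264.1]
tcp_rot: [3.091, 0.56, -0.001]
ft_force: [0.0, -0.2, -1.0]
width: 21.8
grasp_force: 6.4
```

Call:
jog_arm(deltas=[[[0, 0, 0.004], 0], [[0, 0, 0.008], 0], [[0, 0, 0.01], 0], [[0, 0, 0.01], 0], [[0, 0, 0.008], 0], [[0, 0, 0.004], 0], [[0, 0, 0], 0], [[0, 0, 0], 0], [[0, 0, 0], 0], [[0, 0, 0], 0]])

```text
clock: 13.3
position: [524.1, -21.6, 220.5]
tcp_rot: [3.09, 0.564, 0.001]
ft_force: [-0.5, -0.0, -1.1]
width: 21.9
grasp_force: 6.4
```

Run:
```python
from h import *
im,d,p=grab("wrist"); s,_,_=grab("scene")
o=readout.get_obs(); print(o["position"],o["width"],o["grasp_force"],o["ft_force"],o["qd"].round(4))
a=cv2.resize(im,(480,360)); b=cv2.resize(s[190:310,180:440],(780,360))[:,:300*1]
c=np.zeros((600,780,3),np.uint8); c[:240,:320]=cv2.resize(im,(320,240)); c[240:,:]=cv2.resize(s[190:310,180:440],(780,360),interpolation=cv2.INTER_CUBIC)
c[:240,320:]=cv2.resize(im[60:300,180:640],(460,240)); cv2.imwrite("pics/fin.png",c)
cv2.imwrite("pics/w3.png",im); print("tips if z=64",pts(p,[(292,142),(346,142)],64).round(1))
```

```text
[524.00941836 -21.53652794 220.36857307] 21.836400818772013 6.378534659743309 [ 0.43202063 -0.60978816 -0.86847467] [-0.0008  0.0017  0.0026 -0.0007 -0.0006  0.0004]
tips if z=64 [[590.3  12.3  64. ]
 [597.   -5.3  64. ]]
```

View pics/fin.png

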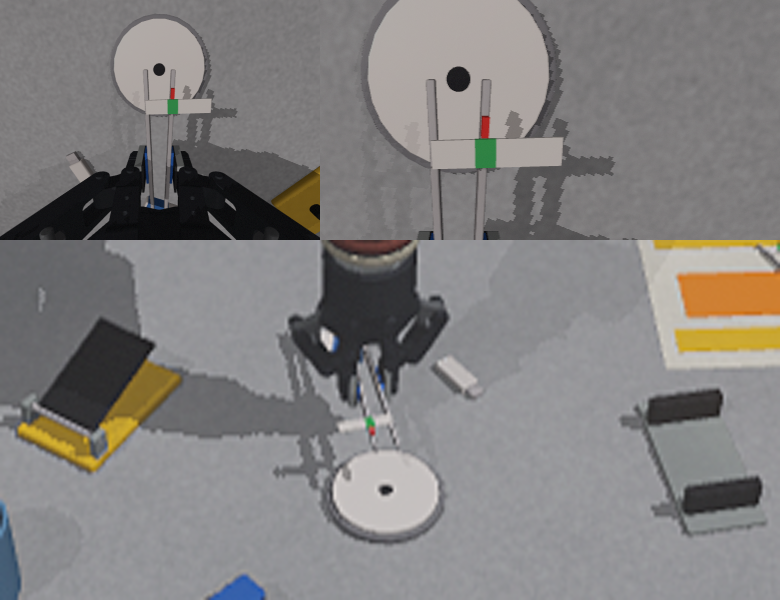

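The tips' midpoint (594,3.5) lies over the plate centre (593,5), the pointer is mid-band, the treadle is up and the rest is empty. Handing in.

```bash
python3 -c "
from rig import bot; print(bot.job_done())"
```

```text
the job is handed in; nothing more can be done
None
```

I handed the job in at about 13 s: I pressed the treadle to its stop and it sprang back up. The gripper is holding the tweezers steady over the reading plate, with the red pointer in the middle of the green band; no verdict was shown.

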